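# Swing the wax saucepan's handle in off its neighbour

## Task

On the conservation bench's three-ring hob, the handle of the tall blue saucepan has been left lying out across the pan beside it. Turn the blue saucepan where it stands, keeping it level and on its own ring, until its handle points straight to the back of the hob (away from the robot) above the white stripe behind that ring, as the other two pans' handles already do, and let go. Leave the cream milk pan and the black skillet where they are.

Things in the scene. Friction and masses are not known exactly. Their poses are not given: they have to be found in the camera images.
- saucepan_center (a point): Tall blue saucepan to turn, loose, 0.55 kg, open, 150 mm wide, 110 mm high. Point on its upright axis, 55 mm above its underside; z up, x level along its one handle, outwards. Handle: straight red bar 20 mm wide, 16 mm thick, its centre line 40 mm above this point, running 75 to 225 mm out from the axis; at the start it points roughly to the hob's -y. The pan slides and turns on the hob.
- milk_pan: Bystander, loose: cream milk pan, 130 mm across, 60 mm high; pale wooden handle along its +x, 46 mm up, reaching 190 mm from the axis. Origin at the centre of its underside, z up. It stands on the left or middle ring, the saucepan on the other of these two.
- skillet: Bystander, loose: black iron skillet, 190 mm across, 40 mm high; black handle along its +x, 30 mm up, reaching 240 mm from the axis. Origin at the centre of its underside, z up. Stands on the right ring.
- hob_back (a point): Middle of the back edge of the hob's flat grey top (50 mm above the bench). The hob is fixed, 400 mm deep (x), 680 mm wide (y). x points to its back, away from the robot, y to its left, z up. Three flush dark rings 176 mm across are centred at x = -250 mm, y = +210, 0 and -210 mm from this point; behind each a flush white stripe 24 mm wide runs along x to the back edge.

How it is judged (in metres and radians):
At the end, for the whole second after the job is handed in: The blue saucepan stands level on the hob (within 3 degrees), its centre within 20 mm of where it stood at the start, its handle pointing to the back of the hob within 12 degrees of the stripe's direction, released, and it stays so (angle between the x axis of saucepan_center and the x axis of hob_back, either way round below 0.21 rad and x of hob_back in the frame of saucepan_center above 0.1 m and distance of saucepan_center from where it was at the start of the episode below 0.02 m and angle between saucepan_center's own z axis and vertical below 0.05 rad); the robot touches nothing.
It fails at once if the milk pan is shifted by more than 20 mm (distance of milk_pan from where it was at the start of the episode above 0.02 m).
It fails at once if the skillet is shifted by more than 20 mm (distance of skillet from where it was at the start of the episode above 0.02 m).
It fails at once if the saucepan is tipped by more than 17 degrees (angle between saucepan_center's own z axis and vertical above 0.3 rad).
It fails at once if the saucepan is carried more than 60 mm from its place (distance of saucepan_center from where it was at the start of the episode above 0.06 m).
It also fails if it takes over 40 s, if anything falls off the work surface, if the arm or the gripper's body presses on something with over 40 N, if the wrist force passes 120 N, or if a joint passes its speed limit or range.

## Robot

A 6-joint arm with a two-finger parallel gripper is mounted at the origin on the work surface. World frame = base frame: x ahead of the robot, y to its left, z up, the work surface at z = 0. Lengths are in mm, angles in rad, forces in N, time in s.
With the tool pointing down it reaches from about 275 to 750 mm from the base axis. Payload 10.2 kg.
Tool frame: the origin (TCP) lies midway between the tips of the shut fingers; the grasp point (between the pads) lies 19 mm behind it; z points along the fingers, y is the line along which they close (so a half turn about z gives the same grasp; the last joint's range is limited). The gripper opens to 85 mm and grips with 20 to 120 N. Pads are 22 mm wide; open, the fingers measure 114 mm over their backs; the gripper's body (76 mm by 85 mm) begins 54 mm behind the grasp point. The pads swing forward as they close: fully open they stand 13 mm farther back than shut.
Start: joints at [-1.387, 0.313, 1.498, -0, 1.331, -0.223], TCP at [207.716, -482.167, 231.294] pointing down, gripper open.
Joint ranges: [-2.94, 2.94], [-0.97, 2.17], [0.19, 2.56], [-1.23, 4.37], [0.02, 3.11], [-2.88, 2.88]. Speed limits (rad/s): [2.39, 2.39, 3.01, 3.14, 3.14, 3.14].

## Interface

Orientations are given as a unit quaternion [w, x, y, z].
In Python, from rig import sense, capture, finish_job, find_in, place_of gives the robot as it stands. The module is installed in compiled form; this text tells all that it offers.
- The arm moves only by the shell command python3 -m jog 'ROWS' [FORCE]. ROWS is JSON, a list of rows, each an object of numbers: "tx", "ty", "tz": the shift along the tool's x, y, z in mm; "ax", "ay", "az": the turn, a rotation vector about the tool's x, y, z in rad; "jaw": the closure, from -1 (fully open) to 1 (shut), so that 0 is half open. In form: [{"tx": .., "ty": .., "tz": .., "ax": .., "ay": .., "az": .., "jaw": ..}, ...]. A call has 1 to 5 rows; each row shifts and turns the commanded pose from where the row before left it, along the tool's axes as they then stand; what a row does not reach is not made up. A row lasts 1/8 s, in which the tool goes at most 62.5 mm and 10.7 degrees, less where a joint would pass 70% of its speed; a pose out of reach is approached as far as the arm can. A call with a gripper value outside its range is refused whole. The fingers move at their own pace and stop on an object; FORCE is the grip in N (left out, the last holds). Time passes only in rows, so rows that do not move let the fingers close. It gives the time, the measured TCP pose, the force, the opening and the grip force at its end, in the units of the state.
- sense(): the state, without advancing time (a new reading comes with each control period).
- capture(name): name is "side" or "top" or "wrist"; returns a dict with "color" (400x640x3 uint8, red, green, blue), "depth" (400x640 float32, mm along the optical axis (not along the pixel's ray), 0 where there is no reading), "fx", "fy", "cx", "cy" (pixels), "camera_from_world" (4x4, takes a point from world to camera coordinates); the wrist camera has in their place "mount" (4x4, takes a point from camera to tool coordinates, whose origin is the TCP and whose axes are the flange's). Camera axes: x right, y up, looking along -z (the intrinsics and any distortion apply to the point x, -y, -z); pixel columns grow to the right and rows downward; lengths in mm; the calibration is good to about 2 mm. A picture is of the moment at which its call begins: read the wrist's pose just before it.
- finish_job(): hands the job in; it is judged then, once.
Trained networks look in the newest picture that a camera, given by its name, has taken for a name from the list of things; names that differ only in an ending like _2 or _b are one class to them, and where a whole thing is asked for, a point or a joint stands for the part that bears it (a point fixed in the world has none). Each returns a list of dicts, best first, with "conf" (0 to 1); they miss things now and then, are a little off and sometimes report something else, mostly with a low value. They report only what shows in the picture. A call takes as long as a camera call.
- find_in(query, camera): "centre" ([column, row] in pixels, amid what is visible of it).
- place_of(query, camera): "centre" ([column, row] in pixels: a listed point, or the origin of a listed thing).
The state is a dict: "time_s": time; "joints": joint angles; "dq": joint speeds; "tau": joint torques, N m; "eef_pos": TCP position; "ee_rot": TCP orientation; "force": force on the tool from outside, world axes, zero at the start; "wrist_torque": the same for the moment, N m; "grip_width": opening from 0.0 (shut) to 1.0 (fully open); "grip_force": force on a finger pad.
Only numpy, scipy, OpenCV 4.12 (cv2) and the standard library are available. Lean on these libraries where they do the work, as an engineer would, in place of code of your own. Each camera call takes 0.05 s, during which the arm holds its last target. There are 200 camera calls.

## Working session

There is one attempt and no reset: what is moved stays moved. The work goes in short steps, Python scripts to look and compute and a shell command to move; the robot and the scene stay as the last step left them, time stands still between calls to the robot, and variables do not carry over. Pictures are saved under pics/ and viewed, at most 10 in all, crops included, and the job is handed in when it is done.

```bash
mkdir -p pics
cat > h.py <<'E'
import numpy as np, cv2
from rig import *
from scipy.spatial.transform import Rotation as R
def pts(c):
    d=c["depth"]; v,u=np.mgrid[0:d.shape[0],0:d.shape[1]]
    p=np.stack([(u-c["cx"])/c["fx"]*d,-(v-c["cy"])/c["fy"]*d,-d],-1)
    T=np.linalg.inv(c["camera_from_world"]); w=p@T[:3,:3].T+T[:3,3]; w[d==0]=np.nan; return w
E
python3 - <<'E'
from h import *
for n in("top","side"):
    c=capture(n); cv2.imwrite(f"pics/{n}0.png",c["color"][...,::-1]); w=pts(c)
    print({k:v for k,v in c.items() if k not in("color","depth")})
    h=cv2.cvtColor(c["color"],cv2.COLOR_RGB2HSV)
    for nm,m in(("blue",(abs(h[...,0].astype(int)-112)<15)&(h[...,1]>100)),("red",((h[...,0]<8)|(h[...,0]>172))&(h[...,1]>130))):
        q=w[m&np.isfinite(w[...,0])]; print(n,nm,len(q),np.percentile(q,[2,25,50,75,98],axis=0).round() if len(q) else '')
    for k in("saucepan_center","milk_pan","skillet","hob_back"):
        print(k,[(r["conf"],r["centre"],w[int(r["centre"][1]),int(r["centre"][0])].round()) for r in place_of(k,n)[:2]])
s=sense();print(s)
E
```

```text
{'fx': 419.04540572090417, 'fy': 419.04540572090417, 'cx': 316.63796688863766, 'cy': 197.35817957165645, 'camera_from_world': array([[ 1.84773346e-02, -9.99604290e-01, -2.12097115e-02,
        -1.64861268e+01],
       [ 9.95855497e-01,  1.65103245e-02,  8.94384651e-02,
        -6.12906083e+02],
       [-8.90528942e-02, -2.27743922e-02,  9.95766493e-01,
        -9.21313727e+02],
       [ 0.00000000e+00,  0.00000000e+00,  0.00000000e+00,
         1.00000000e+00]])}
top blue 5907 [[ 392. -502.   50.]
 [ 430.  -79.   55.]
 [ 471.  -36.   57.]
 [ 519.    5.  110.]
 [ 944.  145.  161.]]
top red 813 [[ 429. -246.   26.]
 [ 441. -212.  150.]
 [ 447. -179.  152.]
 [ 453. -147.  154.]
 [ 910.  579.  156.]]
saucepan_center [(0.58, [323.5, 266.4], array([461., -23.,  52.]))]
milk_pan [(0.95, [229.0, 256.5], array([479., 182.,  55.]))]
skillet [(0.81, [419.9, 271.2], array([ 455., -230.,   53.]))]
hob_back [(0.73, [332.9, 150.9], array([728., -39.,  -0.])), (0.56, [231.5, 258.5], array([475., 177.,  56.]))]
{'fx': 517.9824820104428, 'fy': 517.9824820104428, 'cx': 313.44579601314587, 'cy': 200.136
[... 864 characters left out ...]
.]))]
{'time_s': 0.5, 'joints': array([-1.38737694e+00,  3.12936605e-01,  1.49776960e+00,  3.52910915e-05,
        1.33104465e+00, -2.23382401e-01]), 'dq': array([ 0.00157654,  0.00166844, -0.00203736, -0.00129373, -0.0011382 ,
        0.00049582]), 'tau': array([-1.52097087e-03, -4.11932802e+01, -2.59766668e+01, -1.77645720e-04,
        8.05673444e-04, -1.64616711e-05]), 'eef_pos': array([ 207.72913918, -482.12406723,  231.24921056]), 'ee_rot': array([-7.87422372e-05,  9.79386102e-01,  2.01997171e-01,  1.87175186e-05]), 'force': array([ 0.92332313, -0.53796797, -0.07648996]), 'wrist_torque': array([ 0.03405629,  0.05578785, -0.00862092]), 'grip_force': 0.0, 'grip_width': 1.0021522058765588}
```

View pics/top0.png

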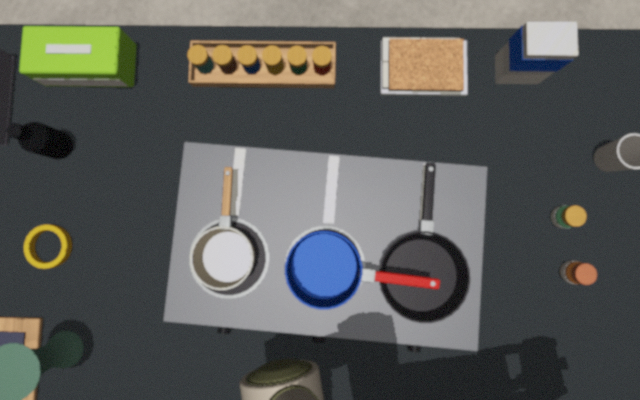

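View pics/side0.png

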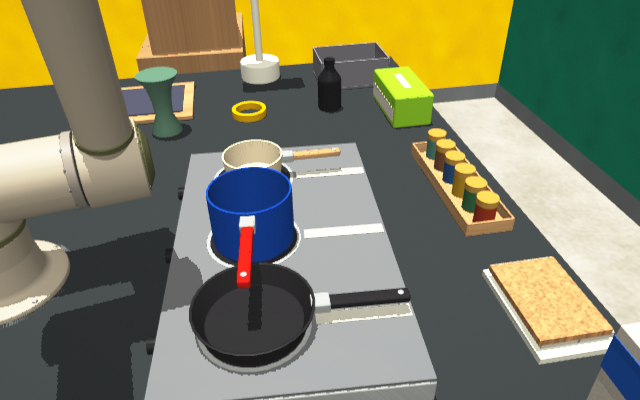

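The top picture shows the milk pan (229,257), the blue pan (323,267) with its red handle running right to (435,283), over the skillet (420,275). The stripe runs (334,157) to (329,220). The side view agrees with this.

```bash
cat > m.py <<'E'
from h import *
def ray(c,uv,z):
    T=np.linalg.inv(c["camera_from_world"]); d=np.array([(uv[0]-c["cx"])/c["fx"],-(uv[1]-c["cy"])/c["fy"],-1])
    d=T[:3,:3]@d; o=T[:3,3]; return o+d*(z-o[2])/d[2]
def line(q):
    vx,vy,x,y=cv2.fitLine(q[:,:2].astype(np.float32),cv2.DIST_HUBER,0,.01,.01).ravel(); return np.degrees(np.arctan2(vy,vx)),(x,y)
def measure():
  for n in("top","side"):
    c=capture(n); w=pts(c); h=cv2.cvtColor(c["color"],cv2.COLOR_RGB2HSV).astype(int); X,Y,Z=w[...,0],w[...,1],w[...,2]
    near=(X>330)&(X<760)&(Y>-280)&(Y<150)
    red=((h[...,0]<8)|(h[...,0]>172))&(h[...,1]>130)&near&(Z>147)&(Z<162)
    q=w[red]; print(n,"handle deg",line(q),"ext",q.min(0).round(),q.max(0).round(),len(q))
    rim=(abs(h[...,0]-112)<15)&(h[...,1]>100)&near&(Z>153)&(Z<166); q=w[rim]
    from scipy.optimize import least_squares
    f=least_squares(lambda p:np.hypot(q[:,0]-p[0],q[:,1]-p[1])-p[2],[460,-30,73],loss="soft_l1"); print("rim",f.x.round(1),len(q))
    wh=(h[...,1]<40)&(h[...,2]>185)&(X>540)&(X<740)&(abs(Y+35)<50)&(Z<60)&(Z>40); q=w[wh]
    if len(q)>20: print("stripe",line(q),q.min(0).round(),q.max(0).round(),len(q))
    for k in("milk_pan","skillet"):
        print(k,[(r["conf"],ray(c,r["centre"],52).round()) for r in place_of(k,n)[:1]])
if __name__=="__main__": measure(); print(sense()["time_s"])
E
python3 m.py
```

```text
top handle deg (np.float32(83.83511), (np.float32(446.0626), np.float32(-182.03616))) ext [ 431. -247.  147.] [ 461. -126.  157.] 634
rim [462.8 -23.6  72. ] 463
stripe (np.float32(-4.8863053), (np.float32(627.9075), np.float32(-36.696644))) [540. -63.  44.] [704.   7.  56.] 776
milk_pan [(0.73, array([481., 186.,  52.]))]
skillet [(0.63, array([ 455., -235.,   52.]))]
side handle deg (np.float32(84.32538), (np.float32(448.05753), np.float32(-188.70403))) ext [ 432. -249.  147.] [ 463. -120.  156.] 743
rim [464.7 -24.3  72.6] 854
stripe (np.float32(-3.918306), (np.float32(627.9747), np.float32(-33.664825))) [540. -65.  47.] [709.  14.  55.] 832
milk_pan [(0.94, array([486., 196.,  52.]))]
skillet [(0.61, array([ 450., -230.,   52.]))]
0.8
```

```bash
python3 -m jog '[{"az":-0.177,"jaw":-1},{"az":-0.177,"jaw":-1},{"az":-0.177,"jaw":-1},{"az":-0.177,"jaw":-1},{"az":-0.177,"jaw":-1}]' 40
python3 -m jog '[{"az":-0.177,"jaw":-1},{"tx":40,"ty":23,"jaw":-1},{"tx":40,"ty":23,"jaw":-1},{"tx":40,"ty":23,"jaw":-1},{"tx":40,"ty":23,"jaw":-1}]'
python3 -m jog '[{"tx":40,"ty":23,"jaw":-1},{"tx":40,"ty":23,"jaw":-1},{"tx":40,"ty":23,"jaw":-1},{"tx":40,"ty":23,"jaw":-1},{"tx":40,"ty":23,"jaw":-1}]'
cat > w.py <<'E'
from h import *
def err():
    s=sense(); c=capture("wrist"); print(s["time_s"],s["eef_pos"].round(1),s["ee_rot"].round(3),s["joints"].round(2),s["force"].round(1),s["grip_width"])
    r=R.from_quat(s["ee_rot"],scalar_first=True).as_matrix(); T=np.eye(4);T[:3,:3]=r;T[:3,3]=s["eef_pos"]
    c["camera_from_world"]=np.linalg.inv(T@c["mount"]); print("x yaw",np.degrees(np.arctan2(r[1,0],r[0,0])))
    w=pts(c); h=cv2.cvtColor(c["color"],cv2.COLOR_RGB2HSV).astype(int)
    m=((h[...,0]<8)|(h[...,0]>172))&(h[...,1]>130)&(w[...,2]>145)&(w[...,2]<162); q=w[m]
    from m import line
    print("handle",line(q),np.median(q,0).round(1),len(q)); cv2.imwrite("pics/wr%d.png"%(s["time_s"]*100),c["color"][...,::-1])
err()
E
python3 w.py; ls pics
```

```text
0.8 [ 207.7 -482.2  231.3] [-0.     0.979  0.202 -0.   ] [-1.39  0.31  1.5  -0.    1.33 -0.22] [ 0.2  0.5 -0.2] 1.0012276189053284
x yaw 23.30633823851909
side0.png
top0.pngschema error: expected keys tx, ty, tz, ax, ay, az, jaw
schema error: expected keys tx, ty, tz, ax, ay, az, jaw
schema error: expected keys tx, ty, tz, ax, ay, az, jaw
Traceback (most recent call last):
  File "w.py", line 10, in <module>
    err()
    ~~~^^
  File "w.py", line 9, in err
    print("handle",line(q),np.median(q,0).round(1),len(q)); cv2.imwrite("pics/wr%d.png"%(s["time_s"]*100),c["color"][...,::-1])
                   ~~~~^^^
  File "m.py", line 6, in line
    vx,vy,x,y=cv2.fitLine(q[:,:2].astype(np.float32),cv2.DIST_HUBER,0,.01,.01).ravel(); return np.degrees(np.arctan2(vy,vx)),(x,y)
              ~~~~~~~~~~~^^^^^^^^^^^^^^^^^^^^^^^^^^^^^^^^^^^^^^^^^^^^^^^^^^^^^
cv2.error: OpenCV(4.12.0) /io/opencv/modules/imgproc/src/linefit.cpp:50: error: (-215:Assertion failed) count > 0 in function 'fitLine2D_wods'
```

All keys are required in every row.

```bash
python3 -m jog '[{"tx":0,"ty":0,"tz":0,"ax":0,"ay":0,"az":-0.177,"jaw":-1},{"tx":0,"ty":0,"tz":0,"ax":0,"ay":0,"az":-0.177,"jaw":-1},{"tx":0,"ty":0,"tz":0,"ax":0,"ay":0,"az":-0.177,"jaw":-1},{"tx":0,"ty":0,"tz":0,"ax":0,"ay":0,"az":-0.177,"jaw":-1},{"tx":0,"ty":0,"tz":0,"ax":0,"ay":0,"az":-0.177,"jaw":-1}]' 40
python3 -m jog '[{"tx":0,"ty":0,"tz":0,"ax":0,"ay":0,"az":-0.177,"jaw":-1},{"tx":40,"ty":23,"tz":0,"ax":0,"ay":0,"az":0,"jaw":-1},{"tx":40,"ty":23,"tz":0,"ax":0,"ay":0,"az":0,"jaw":-1},{"tx":40,"ty":23,"tz":0,"ax":0,"ay":0,"az":0,"jaw":-1},{"tx":40,"ty":23,"tz":0,"ax":0,"ay":0,"az":0,"jaw":-1}]'
python3 -m jog '[{"tx":40,"ty":23,"tz":0,"ax":0,"ay":0,"az":0,"jaw":-1},{"tx":40,"ty":23,"tz":0,"ax":0,"ay":0,"az":0,"jaw":-1},{"tx":40,"ty":23,"tz":0,"ax":0,"ay":0,"az":0,"jaw":-1},{"tx":40,"ty":23,"tz":0,"ax":0,"ay":0,"az":0,"jaw":-1},{"tx":40,"ty":23,"tz":0,"ax":0,"ay":0,"az":0,"jaw":-1}]'
python3 w.py; ls pics
```

```text
time_s: 1.48
eef_pos: [207.7, -482.2, 231.3]
ee_rot: [-0.0, 0.797, 0.604, -0.0]
force: [-0.3, 0.2, 0.7]
grip_width: 0.998
grip_force: 0.0
time_s: 2.1
eef_pos: [316.2, -331.1, 231.4]
ee_rot: [0.0, 0.742, 0.67, -0.0]
force: [0.3, -0.4, 0.2]
grip_width: 1.003
grip_force: 0.0
time_s: 2.72
eef_pos: [451.1, -143.8, 231.4]
ee_rot: [0.0, 0.742, 0.67, 0.0]
force: [0.1, -0.6, 0.5]
grip_width: 0.998
grip_force: 0.0
2.725 [ 451.1 -143.8  231.4] [0.    0.742 0.67  0.   ] [-0.56  0.2   1.65 -0.    1.3  -0.45] [ 0.1 -0.6  0.5] 0.9975449755757475
x yaw 84.1560646313832
handle (np.float32(84.20358), (np.float32(447.6645), np.float32(-175.66466))) [ 447.6 -174.1  153.9] 2809
side0.png
top0.png
wr272.png
```

```bash
python3 -m jog '[{"tx":0,"ty":0,"tz":40,"ax":0,"ay":0,"az":0,"jaw":-1},{"tx":0,"ty":0,"tz":40,"ax":0,"ay":0,"az":0,"jaw":-1},{"tx":0,"ty":0,"tz":26,"ax":0,"ay":0,"az":0,"jaw":-1},{"tx":0,"ty":0,"tz":0,"ax":0,"ay":0,"az":0,"jaw":-1},{"tx":0,"ty":0,"tz":0,"ax":0,"ay":0,"az":0,"jaw":0}]' 40
python3 -m jog '[{"tx":0,"ty":0,"tz":0,"ax":0,"ay":0,"az":0,"jaw":1},{"tx":0,"ty":0,"tz":0,"ax":0,"ay":0,"az":0,"jaw":1},{"tx":0,"ty":0,"tz":0,"ax":0,"ay":0,"az":0,"jaw":1},{"tx":0,"ty":0,"tz":0,"ax":0,"ay":0,"az":0,"jaw":1},{"tx":0,"ty":0,"tz":0,"ax":0,"ay":0,"az":0,"jaw":1}]' 40
python3 - <<'E'
import numpy as np
# arc: radius 120, step 5.08 deg x18=91.5; chord in tool frame before turn: tool x points inward (yaw 84 = handle+180), tool y = outward-angle+90 => check
r=120;d=np.radians(91.5/18); C=np.array([464,-24]); a=np.radians(-96)
P=lambda t:C+r*np.array([np.cos(t),np.sin(t)])
v=P(a+d)-P(a); y=np.radians(84); print("tx",v@[np.cos(y),np.sin(y)],"ty",v@[np.cos(y-np.pi/2),np.sin(y-np.pi/2)],"az",-d,"end",P(a+18*d))
E
```

```text
time_s: 3.4
eef_pos: [450.8, -145.5, 126.5]
ee_rot: [0.001, 0.742, 0.67, 0.0]
force: [0.3, 0.4, 0.1]
grip_width: 0.815
grip_force: 0.0
time_s: 4.03
eef_pos: [450.6, -145.3, 125.8]
ee_rot: [0.001, 0.742, 0.67, 0.0]
force: [-0.3, 0.3, 6.0]
grip_width: 0.226
grip_force: 41.3
tx 0.47197421127589634 ty 10.632546780997803 az -0.08872090364304508 end [583.63008005 -33.41509149]
```

```bash
python3 -m jog '[{"tx":0.47,"ty":10.75,"tz":0,"ax":0,"ay":0,"az":-0.0887,"jaw":1},{"tx":0.47,"ty":10.75,"tz":0,"ax":0,"ay":0,"az":-0.0887,"jaw":1},{"tx":0.47,"ty":10.75,"tz":0,"ax":0,"ay":0,"az":-0.0887,"jaw":1},{"tx":0.47,"ty":10.75,"tz":0,"ax":0,"ay":0,"az":-0.0887,"jaw":1}]' 40
python3 m.py
```

```text
time_s: 4.53
eef_pos: [493.3, -142.8, 125.9]
ee_rot: [0.001, 0.611, 0.792, -0.001]
force: [-2.4, -4.2, 6.6]
grip_width: 0.228
grip_force: 41.4
top handle deg (np.float32(60.191628), (np.float32(521.0258), np.float32(-235.82149))) ext [ 517. -241.  148.] [ 525. -230.  155.] 19
rim [460.9 -24.6  72.1] 339
stripe (np.float32(-4.3823957), (np.float32(627.3839), np.float32(-36.9059))) [540. -63.  46.] [704.   7.  57.] 763
milk_pan [(0.6, array([484., 179.,  52.]))]
skillet []
side handle deg (np.float32(-77.88406), (np.float32(504.4007), np.float32(-187.4787))) ext [ 487. -244.  147.] [ 527. -117.  156.] 697
rim [463.6 -24.8  72.7] 378
stripe (np.float32(-4.650301), (np.float32(627.9545), np.float32(-33.77992))) [540. -66.  48.] [709.  13.  55.] 845
milk_pan []
skillet [(0.7, array([ 450., -231.,   52.]))]
4.825
```

```bash
python3 -m jog '[{"tx":0.47,"ty":10.75,"tz":0,"ax":0,"ay":0,"az":-0.0887,"jaw":1},{"tx":0.47,"ty":10.75,"tz":0,"ax":0,"ay":0,"az":-0.0887,"jaw":1},{"tx":0.47,"ty":10.75,"tz":0,"ax":0,"ay":0,"az":-0.0887,"jaw":1},{"tx":0.47,"ty":10.75,"tz":0,"ax":0,"ay":0,"az":-0.0887,"jaw":1},{"tx":0.47,"ty":10.75,"tz":0,"ax":0,"ay":0,"az":-0.0887,"jaw":1}]' 40
python3 -m jog '[{"tx":0.47,"ty":10.75,"tz":0,"ax":0,"ay":0,"az":-0.0887,"jaw":1},{"tx":0.47,"ty":10.75,"tz":0,"ax":0,"ay":0,"az":-0.0887,"jaw":1},{"tx":0.47,"ty":10.75,"tz":0,"ax":0,"ay":0,"az":-0.0887,"jaw":1},{"tx":0.47,"ty":10.75,"tz":0,"ax":0,"ay":0,"az":-0.0887,"jaw":1},{"tx":0.47,"ty":10.75,"tz":0,"ax":0,"ay":0,"az":-0.0887,"jaw":1}]' 40
python3 m.py
```

```text
time_s: 5.45
eef_pos: [541.0, -118.3, 125.9]
ee_rot: [0.001, 0.422, 0.907, -0.001]
force: [-0.5, -4.3, 6.5]
grip_width: 0.224
grip_force: 41.3
time_s: 6.08
eef_pos: [573.7, -75.7, 125.9]
ee_rot: [0.001, 0.213, 0.977, -0.001]
force: [0.7, -2.4, 5.5]
grip_width: 0.229
grip_force: 41.2
top handle deg (np.float32(66.98143), (np.float32(657.8206), np.float32(-116.06638))) ext [ 644. -125.  150.] [ 664. -105.  157.] 44
rim [459.9 -25.3  72.2] 150
stripe (np.float32(-65.919266), (np.float32(697.3175), np.float32(-40.90763))) [685. -52.  47.] [704. -30.  54.] 62
milk_pan [(0.63, array([480., 185.,  52.]))]
skillet [(0.77, array([ 456., -228.,   52.]))]
side handle deg (np.float32(-24.115673), (np.float32(619.18677), np.float32(-102.64136))) ext [ 549. -127.  147.] [667. -67. 156.] 512
rim [462.2 -25.   72.5] 873
stripe (np.float32(-6.0128536), (np.float32(634.37964), np.float32(-33.002697))) [541. -54.  47.] [709.  14.  55.] 712
milk_pan [(0.93, array([482., 190.,  52.]))]
skillet [(0.55, array([ 448., -229.,   52.]))]
6.375
```

```bash
python3 -m jog '[{"tx":0,"ty":10.75,"tz":0,"ax":0,"ay":0,"az":-0.0887,"jaw":1},{"tx":0,"ty":10.75,"tz":0,"ax":0,"ay":0,"az":-0.0887,"jaw":1},{"tx":0,"ty":10.75,"tz":0,"ax":0,"ay":0,"az":-0.0887,"jaw":1},{"tx":0,"ty":10.75,"tz":0,"ax":0,"ay":0,"az":-0.0887,"jaw":1},{"tx":0,"ty":0,"tz":0,"ax":0,"ay":0,"az":0,"jaw":1}]' 40
python3 m.py
```

```text
time_s: 7.0
eef_pos: [586.0, -34.2, 125.9]
ee_rot: [0.001, 0.038, 0.999, -0.0]
force: [1.1, 1.0, 6.7]
grip_width: 0.224
grip_force: 41.4
top handle deg (np.float32(50.53777), (np.float32(676.92096), np.float32(-44.1293))) ext [665. -52. 149.] [683. -36. 155.] 41
rim [461.5 -25.4  72.2] 130
milk_pan [(0.62, array([481., 189.,  52.]))]
skillet [(0.8, array([ 453., -229.,   52.]))]
side handle deg (np.float32(-4.613284), (np.float32(634.05225), np.float32(-44.748074))) ext [563. -53. 147.] [687. -22. 157.] 447
rim [463.6 -26.1  72.6] 875
stripe (np.float32(-4.2645617), (np.float32(634.27216), np.float32(-34.100067))) [559. -53.  48.] [709. -13.  55.] 564
milk_pan [(0.69, array([479., 197.,  52.]))]
skillet [(0.88, array([ 451., -233.,   52.]))]
7.3
```

```bash
python3 -m jog '[{"tx":0,"ty":0,"tz":0,"ax":0,"ay":0,"az":0,"jaw":0.2},{"tx":0,"ty":0,"tz":0,"ax":0,"ay":0,"az":0,"jaw":-0.2},{"tx":0,"ty":0,"tz":0,"ax":0,"ay":0,"az":0,"jaw":-0.5},{"tx":0,"ty":0,"tz":0,"ax":0,"ay":0,"az":0,"jaw":-0.5},{"tx":0,"ty":0,"tz":0,"ax":0,"ay":0,"az":0,"jaw":-0.5}]'
python3 -m jog '[{"tx":0,"ty":0,"tz":-15,"ax":0,"ay":0,"az":0,"jaw":-0.5},{"tx":0,"ty":0,"tz":-30,"ax":0,"ay":0,"az":0,"jaw":-0.5},{"tx":0,"ty":0,"tz":-40,"ax":0,"ay":0,"az":0,"jaw":-0.5},{"tx":0,"ty":0,"tz":-40,"ax":0,"ay":0,"az":0,"jaw":-0.5},{"tx":0,"ty":0,"tz":0,"ax":0,"ay":0,"az":0,"jaw":-0.5}]'
python3 m.py
python3 - <<'E'
from h import *
cv2.imwrite("pics/side_end.png",capture("side")["color"][...,::-1])
E
```

```text
time_s: 7.92
eef_pos: [585.5, -34.3, 125.2]
ee_rot: [-0.0, 0.038, 0.999, 0.0]
force: [-0.2, -0.7, 0.2]
grip_width: 0.75
grip_force: 0.0
time_s: 8.55
eef_pos: [586.6, -34.5, 254.6]
ee_rot: [0.004, 0.038, 0.999, -0.001]
force: [-0.4, 0.0, -0.2]
grip_width: 0.753
grip_force: 0.0Traceback (most recent call last):
  File "m.py", line 20, in <module>
    if __name__=="__main__": measure(); print(sense()["time_s"])
                             ~~~~~~~^^
  File "m.py", line 12, in measure
    q=w[red]; print(n,"handle deg",line(q),"ext",q.min(0).round(),q.max(0).round(),len(q))
                                   ~~~~^^^
  File "m.py", line 6, in line
    vx,vy,x,y=cv2.fitLine(q[:,:2].astype(np.float32),cv2.DIST_HUBER,0,.01,.01).ravel(); return np.degrees(np.arctan2(vy,vx)),(x,y)
              ~~~~~~~~~~~^^^^^^^^^^^^^^^^^^^^^^^^^^^^^^^^^^^^^^^^^^^^^^^^^^^^^
cv2.error: OpenCV(4.12.0) /io/opencv/modules/imgproc/src/linefit.cpp:50: error: (-215:Assertion failed) count > 0 in function 'fitLine2D_wods'
```

View pics/side_end.png

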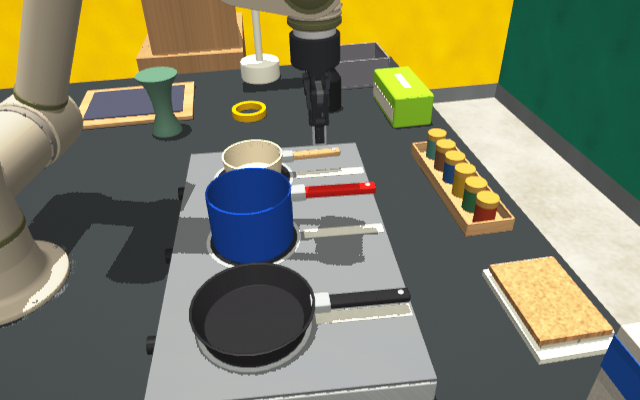

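The side view shows the red handle at (335,190), parallel to the stripe at (340,231). The pan stands level on its ring, the other pans are in place and the gripper is clear. The failed measurement was only the arm blocking the top camera.

```bash
python3 -c "
from rig import *
print(finish_job())"
```

```text
the job is handed in; nothing more can be done
None
```

I turned the blue saucepan on its ring, released it and handed the job in. In the last measurement, just before release, its handle was within about 1° of the stripe's direction and its centre about 2 mm from its start; the milk pan and skillet showed no visible movement.

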